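# Dock the keyed load cells, scan the set and hang up the reader

### The job

Put every load cell on the bench into the dock of its own colour, turning it until its key rib drops into the dock's slot and it sits fully home. When all are docked, pick up the barcode reader by its handle, hold it level and still about 10 cm in front of the barcode label, looking squarely at the middle of it, for a good second, then hang it by the arch of its handle on the hook and leave it hanging at rest. Leave the sample cup, tape roll and dropper bottle alone.

Things in the scene. Friction and masses are not known exactly. Their poses are not given: they have to be found in the camera images.
- cell_red: loose plug-in load cell, red key rib and collar, about 0.25 kg, standing upright; may be absent (None). Aluminium cylinder 52 mm in diameter, 45 mm tall, foot chamfered 3 mm. Origin: centre of underside, z up. The rib stands out on its own -x side: 10 mm wide, reaching 38 mm from the axis, from 6 to 40 mm above the underside. Dot on the fin's top: rib end
- fin_red (a point): middle of the black grip fin on top of the red load cell, 70 mm above its underside, axes as the cell's. The fin is on the axis: 46 mm long along x, 14 mm thick along y, from 45 to 81 mm above the underside; pinch it across y from above (either way round)
- dock_red: fixed dock: red base 90 mm in diameter, 8 mm thick, grey round wall up to 32 mm height (pocket 24 mm deep, 55 mm inner diameter, outer radius 38 mm). Origin: centre of underside. Key slot 14 mm wide through the wall on its own -x side between two red cheeks that reach 44 mm from the axis. A cell at home has its underside 8 mm above the origin; with its rib on the wall, 26 mm
- cell_blue: loose plug-in load cell, blue key rib and collar, about 0.25 kg, standing upright; may be absent (None). Aluminium cylinder 52 mm in diameter, 45 mm tall, foot chamfered 3 mm. Origin: centre of underside, z up. The rib stands out on its own -x side: 10 mm wide, reaching 38 mm from the axis, from 6 to 40 mm above the underside. Dot on the fin's top: rib end
- fin_blue (a point): middle of the black grip fin on top of the blue load cell, 70 mm above its underside, axes as the cell's. The fin is on the axis: 46 mm long along x, 14 mm thick along y, from 45 to 81 mm above the underside; pinch it across y from above (either way round)
- dock_blue: fixed dock: blue base 90 mm in diameter, 8 mm thick, grey round wall up to 32 mm height (pocket 24 mm deep, 55 mm inner diameter, outer radius 38 mm). Origin: centre of underside. Key slot 14 mm wide through the wall on its own -x side between two blue cheeks that reach 44 mm from the axis. A cell at home has its underside 8 mm above the origin; with its rib on the wall, 26 mm
- cell_yellow: loose plug-in load cell, yellow key rib and collar, about 0.25 kg, standing upright; may be absent (None). Aluminium cylinder 52 mm in diameter, 45 mm tall, foot chamfered 3 mm. Origin: centre of underside, z up. The rib stands out on its own -x side: 10 mm wide, reaching 38 mm from the axis, from 6 to 40 mm above the underside. Dot on the fin's top: rib end
- fin_yellow (a point): middle of the black grip fin on top of the yellow load cell, 70 mm above its underside, axes as the cell's. The fin is on the axis: 46 mm long along x, 14 mm thick along y, from 45 to 81 mm above the underside; pinch it across y from above (either way round)
- dock_yellow: fixed dock: yellow base 90 mm in diameter, 8 mm thick, grey round wall up to 32 mm height (pocket 24 mm deep, 55 mm inner diameter, outer radius 38 mm). Origin: centre of underside. Key slot 14 mm wide through the wall on its own -x side between two yellow cheeks that reach 44 mm from the axis. A cell at home has its underside 8 mm above the origin; with its rib on the wall, 26 mm
- cell_green: loose plug-in load cell, green key rib and collar, about 0.25 kg, standing upright; may be absent (None). Aluminium cylinder 52 mm in diameter, 45 mm tall, foot chamfered 3 mm. Origin: centre of underside, z up. The rib stands out on its own -x side: 10 mm wide, reaching 38 mm from the axis, from 6 to 40 mm above the underside. Dot on the fin's top: rib end
- fin_green (a point): middle of the black grip fin on top of the green load cell, 70 mm above its underside, axes as the cell's. The fin is on the axis: 46 mm long along x, 14 mm thick along y, from 45 to 81 mm above the underside; pinch it across y from above (either way round)
- dock_green: fixed dock: green base 90 mm in diameter, 8 mm thick, grey round wall up to 32 mm height (pocket 24 mm deep, 55 mm inner diameter, outer radius 38 mm). Origin: centre of underside. Key slot 14 mm wide through the wall on its own -x side between two green cheeks that reach 44 mm from the axis. A cell at home has its underside 8 mm above the origin; with its rib on the wall, 26 mm
- scanner: loose barcode reader, about 0.22 kg: grey body 150 x 42 x 34 mm (x, y, z) standing flat, looking along its own +x, with a carrying handle above it: a bar along x on posts at x = -54 and +54 mm. Origin: centre of its underside, z up. Centre of mass under the middle, so it hangs level from the arch
- grip (a point): place to pinch the reader across y from above: on its handle's rear straight length, 36 mm behind the middle, 78 mm above the underside. The straight black lengths run from 16 to 56 mm either side of the middle, 12 mm thick, 12 mm tall, 38 mm free below
- window (a point): centre of the reader's amber window on its front end: 75 mm along +x from the reader's origin and 17 mm above its underside
- arch (a point): top of the orange arch in the middle of the reader's handle: on the centre line of its 12 mm round bar, 86 mm above the middle of the underside, 46 mm free below it; the arch slopes down to the straight lengths 16 mm either side
- label_stand: fixed upright aluminium plate 90 x 90 mm on a stem and foot, with a white barcode label on its front, which looks along its own -x. Origin: on the work surface below the plate's front face
- label (a point): centre of the barcode label on the plate's front face, 100 mm above the surface; axes as label_stand: -x points out of the label
- hook_stand: fixed hook stand: foot 90 mm in diameter, post 14 mm thick, 171 mm tall, and an 8 mm round prong running level along its own -x, centre line 165 mm above the surface, out to 90 mm from the post axis, then turned up: tip at 98 mm, its top 183 mm above the surface. Origin: foot centre, on the surface
- hook_seat (a point): on the prong's centre line, 58 mm from the post axis, 165 mm above the surface; axes as hook_stand (the tip lies 40 mm along -x). An arch hung here has its centre line 10 mm above this point
- sample_cup: bystander: clear sample cup with blue lid, 52 mm across, 64 mm tall, origin under its centre. It stands by the near left corner of the big white tester, whose base, about 190 mm tall, takes up the worktop to the right of about y = -0.27: keep the gripper clear of it
- tape_roll: bystander: flat roll of tan tape, 96 mm across, 25 mm tall, origin under its centre
- dropper_bottle: bystander: amber dropper bottle, 33 mm across, 102 mm tall, origin under its centre
Things that resemble listed ones, but are neither listed nor needed, are in the scene too. Leave any orange look-alike of the cell_red alone. What is shaped like the scanner but turquoise is not meant.

How it is judged:
On the way, in this order (a step that is already met when the one before it is completed fails the run):
1. every load cell present is home in the dock of its colour and let go (horizontal distance between cell_red and dock_red below 0.005 m and z of cell_red in the frame of dock_red below 0.013 m and angle between the x axis of cell_red and the x axis of dock_red, either way round below 0.14 rad and angle between each of cell_red, cell_blue, cell_yellow, cell_green's own z axis and vertical below 0.1 rad and contact force between the fingers and cell_red below 0.1 N and horizontal distance between cell_blue and dock_blue below 0.005 m and z of cell_blue in the frame of dock_blue below 0.013 m and angle between the x axis of cell_blue and the x axis of dock_blue, either way round below 0.14 rad and contact force between the fingers and cell_blue below 0.1 N and horizontal distance between cell_yellow and dock_yellow below 0.005 m and z of cell_yellow in the frame of dock_yellow below 0.013 m and angle between the x axis of cell_yellow and the x axis of dock_yellow, either way round below 0.14 rad and contact force between the fingers and cell_yellow below 0.1 N and horizontal distance between cell_green and dock_green below 0.005 m and z of cell_green in the frame of dock_green below 0.013 m and angle between the x axis of cell_green and the x axis of dock_green, either way round below 0.14 rad and contact force between the fingers and cell_green below 0.1 N), for 0.3 s.
2. the reader is held still in front of the label: window 50 to 150 mm from it, within 25 mm of its middle, looking at it within 12 degrees, for 1 s (x of window in the frame of label between -0.15 and -0.05 m and y of window in the frame of label between -0.025 and 0.025 m and z of window in the frame of label between -0.025 and 0.025 m and x of scanner in the frame of label below -0.115 m and angle between the x axis of scanner and the x axis of label_stand, either way round below 0.21 rad and angle between scanner's own z axis and vertical below 0.3 rad and linear speed of scanner below 0.03 m/s and angular speed of scanner below 0.25 rad/s), for 1 s.
3. the reader hangs by its handle's arch on the hook, released (x of arch in the frame of hook_seat between -0.034 and 0.05 m and y of arch in the frame of hook_seat between -0.022 and 0.022 m and z of arch in the frame of hook_seat between 0.002 and 0.022 m and contact force between scanner and hook_stand above 0.3 N and angle between scanner's own z axis and vertical below 0.35 rad and linear speed of scanner below 0.05 m/s and contact force between the fingers and scanner below 0.1 N), for 0.3 s.
At the end, for the whole second after the job is handed in: Every load cell present is in the dock of its colour: within 5 mm of its centre and of the pocket floor, key within 8 degrees, upright; the reader hangs still and released on the hook's prong by the arch of its handle, within 20 degrees of level (all of step 1 and all of step 3); the robot touches nothing.
It fails at once if the sample cup was moved more than 30 mm (distance of sample_cup from where it was at the start of the episode above 0.03 m).
It fails at once if the tape roll was moved more than 30 mm (distance of tape_roll from where it was at the start of the episode above 0.03 m).
It fails at once if the dropper bottle was moved more than 30 mm (distance of dropper_bottle from where it was at the start of the episode above 0.03 m).
Of cell_red, cell_blue, cell_yellow, cell_green only 3 to 4 are there at a start; the rules pass over those that are not, and their reading is None.
At some moment in a run one of cell_red, cell_blue, cell_yellow, cell_green may be knocked a few centimetres aside while the robot is not near it.
It also fails if it takes over 208 s, if anything falls off the work surface, if the arm or the gripper's body presses on something with over 40 N, if the wrist force passes 120 N, or if a joint passes its speed limit or range.

### The arm

A 6-joint arm with a two-finger parallel gripper is mounted at the origin on a cart in front of the work surface, level with it; the furniture and walls round the work are solid. World frame = base frame: x ahead of the robot, y to its left, z up, the work surface at z = 0. Lengths are in m, angles in rad, forces in N, time in s.
With the tool pointing down it reaches from about 0.225 to 0.875 m from the base axis. Payload 3.4 kg.
Tool frame: the origin (TCP) lies on the centre line of the jaws, within the pads' length; the fingertips stand 17 mm ahead of it and the grasp point (between the pads) lies 2 mm behind it (nose_length is the distance from the TCP to the fingertips, in m); z points along the fingers, y is the direction in which the jaws open and shut (so a half turn about z gives the same grasp; the last joint's range is limited). The gripper opens to 85 mm and grips with 20 to 120 N. Pads are 22 mm wide; open, the fingers measure 114 mm over their backs; the gripper's body (76 mm by 85 mm) begins 54 mm behind the grasp point. The pads swing forward as they close: fully open they stand 13 mm farther back than shut.
Start: joints at [1.061, 0.276, 1.505, -0, 1.361, -0.121], TCP at [0.218, 0.532, 0.248] pointing down, gripper open.
Joint ranges: [-2.89, 2.89], [-0.75, 2.08], [0.22, 2.7], [-1.18, 4.32], [0.11, 2.71], [-2.7, 2.7]. Speed limits (rad/s): [2.57, 2.57, 3.14, 3.14, 3.14, 3.14].

### API

Orientations are given as a unit quaternion [x, y, z, w].
In Python, from bench import observe, snapshot, close_job, nose_length gives the robot as it stands. The module is installed in compiled form; this text tells all that it offers.
- The arm moves only by the tool apply_moves, never from a script. Its argument "plan" is text: rows parted by semicolons, each of 6 numbers parted by spaces: the shift along the tool's x, y, z in mm, then the turn, a rotation vector about the tool's x, y, z in units of 6 degrees (1.0 is 6 degrees). A call has 1 to 20 rows; each row is the pose to reach, as a shift and turn from the pose commanded when the call began, along the tool's axes at that moment; what a row does not reach only later rows make up. A row lasts 1/8 s, in which the tool goes at most 62.5 mm and 10.7 degrees, less where a joint would pass 70% of its speed; a pose out of reach is approached as far as the arm can. A call with a gripper value outside its range is refused whole. "hand" is the closure, from -1 (fully open) to 1 (shut), set as the call begins (left out, the last holds). The fingers move at their own pace and stop on an object; "newtons" is the grip in N (left out, the last holds). Time passes only in rows, so rows that repeat a pose let the fingers close. It gives the time, the measured TCP pose, the force and the opening at its end, in the units of the state.
- observe(): the state, without advancing time (a new reading comes with each control period).
- snapshot(name): name is "side" or "top"; returns a dict with "color" (420x560x3 uint8, blue, green, red), "depth" (420x560 float32, m along the optical axis (not along the pixel's ray), 0 where there is no reading), "fx", "fy", "cx", "cy" (pixels), "k1" (the pictures are not rectified: a ray, as slopes to the right and down, at radius r is drawn at 1 + k1 r^2 times it, then the intrinsics apply), "camera_from_world" (4x4, takes a point from world to camera coordinates). Camera axes: x right, y up, looking along -z (the intrinsics and any distortion apply to the point x, -y, -z); pixel columns grow to the right and rows downward; lengths in m; the calibration is good to about 2 mm. A picture is of the moment at which its call begins.
- close_job(): hands the job in, once; it reports no verdict.
The state is a dict: "clock": time; "qpos": joint angles; "qd": joint speeds; "joint_torque": joint torques, N m; "tool_pos": TCP position; "eef_rot": TCP orientation; "ft_force": force on the tool from outside, world axes, zero at the start; "moment": the same for the moment, N m; "gripper_width": finger opening in m.
Only numpy, scipy, OpenCV 4.12 (cv2) and the standard library are available. Lean on these libraries where they do the work, as an engineer would, in place of code of your own. Each camera call takes 0.05 s, during which the arm holds its last target. There are 200 camera calls.

## Working session

There is one attempt and no reset: what is moved stays moved. The work goes in short steps, Python scripts to look and compute and a tool call to move; the robot and the scene stay as the last step left them, time stands still between calls to the robot, and variables do not carry over. Pictures are saved under pics/ and viewed, about 12 in all and at most 16, crops included, and the job is handed in when it is done.

Besides the shell and the picture viewer there is one more tool, called after "Call:" as name(argument=value, ...) on one line, values as JSON. apply_moves: Moves the arm, as the interface text tells. Its arguments: {"type":"object","properties":{"plan":{"type":"string"},"hand":{"type":"number"},"newtons":{"type":"number"}},"required":["plan"]}

```bash
mkdir -p pics
python3 - <<'E'
from bench import observe, snapshot, nose_length
import cv2, numpy as np
s=observe(); print(s, nose_length if not callable(nose_length) else nose_length())
for n in("side","top"):
    d=snapshot(n); cv2.imwrite(f"pics/{n}0.png",d["color"]); np.savez(f"{n}0.npz",**d)
    print(n,d["fx"],d["fy"],d["cx"],d["cy"],d["k1"]); print(np.round(d["camera_from_world"],4), (d["depth"]==0).mean())
E
```

```text
{'clock': 0.0, 'qpos': array([ 1.06100753e+00,  2.76598912e-01,  1.50612864e+00,  2.41755727e-05,
        1.36069286e+00, -1.21049138e-01]), 'qd': array([ 1.27094982e-03,  2.98946551e-05,  1.34058135e-03,  1.29635775e-05,
        2.26134405e-03, -5.44663054e-04]), 'joint_torque': array([-7.81722483e-04, -4.16779912e+01, -2.45805717e+01, -4.85939145e-04,
        1.11929866e-02, -1.39266297e-05]), 'tool_pos': array([0.21771967, 0.5316559 , 0.24743924]), 'eef_rot': array([ 1.93150672e-01,  9.81168682e-01, -8.65126479e-04, -2.94735005e-04]), 'ft_force': array([-0.08802993,  0.44479018, -0.735118  ]), 'moment': array([-0.01097754,  0.02486759,  0.00350102]), 'gripper_width': 0.08515976060967001} 0.017
side 415.9337457981123 415.9337457981123 275.7677473924262 208.04611746051404 -0.05199093184163362
[[ 0.9923 -0.1223 -0.0201 -0.55  ]
 [ 0.0903  0.6025  0.793  -0.2505]
 [-0.0848 -0.7887  0.6089 -1.4869]
 [ 0.      0.      0.      1.    ]] 0.0041156462585034016
top 469.7350941055819 469.7350941055819 274.86231950486035 205.4402042049407 -0.10788812707870686
[[-1.3100e-02 -9.9990e-01 -1.3000e-03  1.6750e-01]
 [ 9.7700e-01 -1.3000e-02  2.1300e-01 -5.9130e-01]
 [-2.1300e-01  1.5000e-03  9.7710e-01 -1.5914e+00]
 [ 0.0000e+00  0.0000e+00  0.0000e+00  1.0000e+00]] 0.004183673469387755
```

View pics/top0.png

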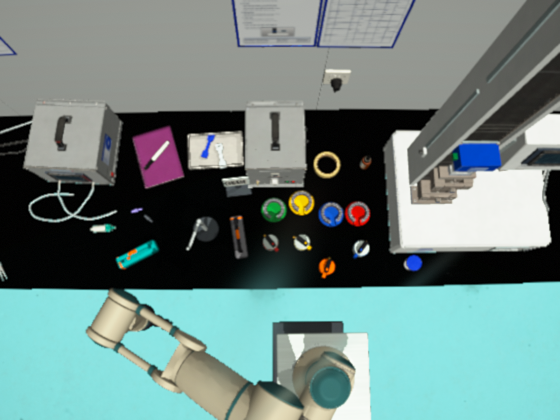

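View pics/side0.png

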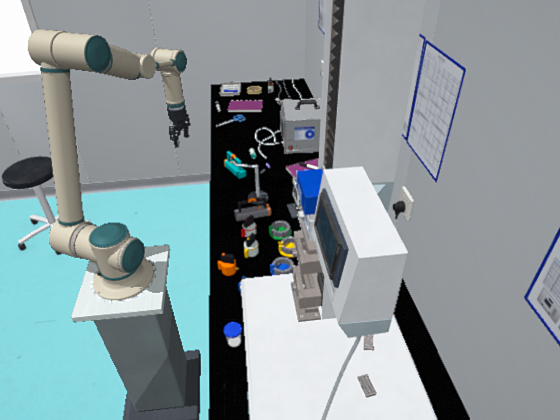

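Top view: docks in green (273,209), yellow (301,203), blue (330,214), red (357,213) order. Cells stand at (271,242), (303,242), (361,248), with the orange look-alike at (327,267). Reader (239,237), label (235,185), hook (205,228). Enlarging next.

```bash
cat > h.py <<'E'
import numpy as np, cv2
from bench import snapshot, observe
def load(n): return {k:v for k,v in np.load(n).items()}
def take(n,save):
    d=snapshot(n); np.savez(save,**d); return d
def rays(d,uv):
    uv=np.atleast_2d(np.asarray(uv,float)); a=np.c_[(uv[:,0]-d["cx"])/d["fx"],(uv[:,1]-d["cy"])/d["fy"]]
    b=a.copy()
    for _ in range(8): b=a/(1+d["k1"]*(b**2).sum(1,keepdims=True))
    M=d["camera_from_world"]; R=M[:3,:3]; o=-R.T@M[:3,3]
    return o,(np.c_[b[:,0],-b[:,1],-np.ones(len(b))])@R     # unit optical depth
def onplane(d,uv,z):
    o,r=rays(d,uv); return o+r*((z-o[2])/r[:,2])[:,None]
def proj(d,P):
    M=d["camera_from_world"]; c=np.atleast_2d(P)@M[:3,:3].T+M[:3,3]; s=np.c_[c[:,0],-c[:,1]]/-c[:,2:]
    s=s*(1+d["k1"]*(s**2).sum(1,keepdims=True)); return s*[d["fx"],d["fy"]]+[d["cx"],d["cy"]]
def cloud(d):
    h,w=d["depth"].shape; v,u=np.mgrid[:h,:w]; o,r=rays(d,np.c_[u.ravel(),v.ravel()])
    return (o+r*d["depth"].reshape(-1,1)).reshape(h,w,3)
def crop(d,x0,y0,x1,y1,k,name):
    cv2.imwrite(name,cv2.resize(d["color"][y0:y1,x0:x1],None,fx=k,fy=k,interpolation=cv2.INTER_CUBIC))
E
python3 - <<'E'
from h import *
t=load("top0.npz"); s=load("side0.npz")
crop(t,180,165,380,290,4,"pics/topc.png"); crop(s,205,140,345,300,4,"pics/sidec.png")
for n,d in(("t",t),("s",s)):
    C=cloud(d); hsv=cv2.cvtColor(d["color"],cv2.COLOR_BGR2HSV)
    X=C; box=(X[...,0]>.25)&(X[...,0]<.75)&(X[...,1]>-.3)&(X[...,1]<.5)&(X[...,2]>-.02)&(X[...,2]<.25)
    print(n, "table z", np.median(X[...,2][box&(hsv[...,2]<30)&(X[...,2]<.02)]))
    for c,lo,hi in(("red",0,6),("orange",8,17),("yellow",22,33),("green",45,80),("blue",100,122),("turq",82,98)):
        m=box&(hsv[...,0]>=lo)&(hsv[...,0]<=hi)&(hsv[...,1]>120)&(hsv[...,2]>60)
        k,l,st,ce=cv2.connectedComponentsWithStats(m.astype(np.uint8),connectivity=8)
        for i in range(1,k):
            if st[i,4]>=4: print(c,np.round(ce[i],1),st[i,4],np.round(np.median(C[l==i],0),3), "zrange",np.round(np.percentile(C[l==i][:,2],[5,95]),3))
E
```

```text
t table z -0.00023991079871832355
red [292.8 181.4] 5 [0.679 0.094 0.071] zrange [0.065 0.075]
red [356.6 215.2] 338 [ 0.566 -0.138  0.008] zrange [-0.001  0.025]
red [272.2 243.3] 6 [0.456 0.171 0.083] zrange [0.077 0.088]
red [276.2 249.2] 19 [0.443 0.158 0.032] zrange [-0.003  0.044]
orange [366.4 164.2] 28 [ 0.746 -0.176  0.056] zrange [0.014 0.065]
orange [231.2 218.5] 12 [0.553 0.317 0.033] zrange [0.028 0.082]
orange [239.3 217.3] 18 [0.559 0.288 0.035] zrange [0.001 0.039]
orange [237.1 233.4] 43 [0.493 0.291 0.084] zrange [0.031 0.093]
orange [326.2 267.6] 235 [ 0.373 -0.013  0.043] zrange [-0.002  0.081]
yellow [319.4 174. ] 33 [ 0.719 -0.005  0.012] zrange [-0.006  0.024]
yellow [334.3 173.6] 23 [ 0.723 -0.066  0.002] zrange [-0.003  0.03 ]
yellow [301.  204.5] 348 [0.61  0.064 0.007] zrange [-0.003  0.027]
yellow [305.  242.3] 7 [0.459 0.058 0.081] zrange [0.075 0.087]
yellow [308.9 247.4] 23 [0.447 0.042 0.03 ] zrange [-0.003  0.044]
green [274.  211.4] 278 [0.585 0.163 0.008] zrange [-0.001  0.019]
blue [330.3 215.9] 328 [ 0.565 -0.043  0.008] zrange [-0.001  0.027]
blu
[... 1165 characters left out ...]
.46  0.058 0.081] zrange [0.078 0.081]
yellow [284.9 248.5] 133 [0.593 0.066 0.008] zrange [-0.     0.031]
yellow [245.8 252.8] 37 [0.448 0.039 0.027] zrange [0.001 0.04 ]
yellow [237.2 268.2] 4 [ 0.411 -0.019  0.01 ] zrange [-0.002  0.023]
green [273.7 233.7] 66 [0.56  0.144 0.009] zrange [0.003 0.031]
green [280.2 228.4] 33 [0.594 0.181 0.006] zrange [0.004 0.011]
green [289.4 232.9] 16 [0.63  0.149 0.007] zrange [-0.002  0.01 ]
blue [277.9 267.3] 119 [ 0.559 -0.039  0.011] zrange [0.006 0.034]
blue [243.2 276.6] 8 [ 0.431 -0.132  0.083] zrange [0.081 0.084]
blue [238.7 285.9] 19 [ 0.413 -0.122  0.03 ] zrange [0.003 0.044]
blue [231.6 326.2] 46 [ 0.383 -0.273  0.001] zrange [-0.003  0.064]
```

View pics/topc.png

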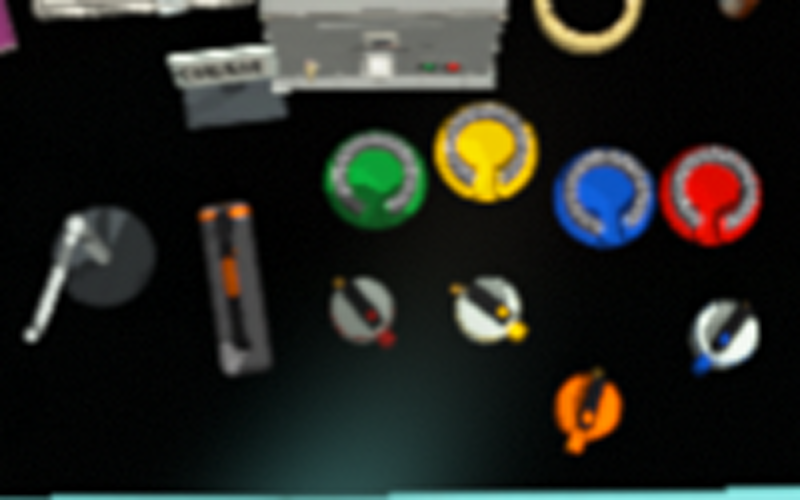

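View pics/sidec.png

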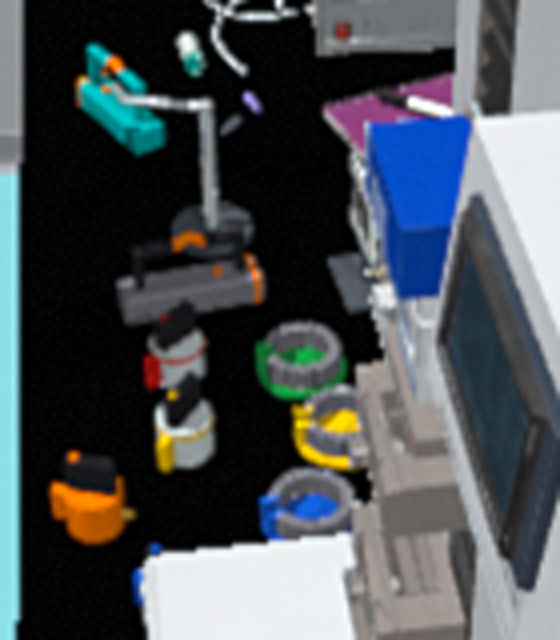

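Crops: three cells present (red, yellow, blue; no green), slots of all docks and ribs face roughly −x, reader lies along +x with its amber end ahead, plate faces the robot, and the hook's prong points back-left. Now measuring numbers.

```bash
cat >> h.py <<'E'
def masks(d):
    h=cv2.cvtColor(d["color"],cv2.COLOR_BGR2HSV); H,S,V=[h[...,i] for i in range(3)]
    col={c:(H>=a)&(H<=b)&(S>120)&(V>50) for c,a,b in(("red",0,6),("yellow",20,33),("green",45,80),("blue",100,122))}
    col["red"]|=(H>174)&(S>120)&(V>50); return col,h
def near(C,p,r): return np.hypot(C[...,0]-p[0],C[...,1]-p[1])<r
def cells(d,guess):
    C=cloud(d); col,h=masks(d); out={}
    for c,g in guess.items():
        m=near(C,g,.05)&(C[...,2]>.067)&(C[...,2]<.1)
        v,u=np.nonzero(m); P=onplane(d,np.c_[u,v],.081)[:,:2]; ctr=P.mean(0)
        w,V=np.linalg.eigh(np.cov(P.T)); ax=V[:,1]
        m2=near(C,ctr,.055)&col[c]&(C[...,2]>.012)&(C[...,2]<.062)
        v,u=np.nonzero(m2); R=C[m2][:,:2]; R=R[np.hypot(*(R-ctr).T)>.022]
        dr=np.median(R,0)-ctr; 
        if ax@dr>0: ax=-ax      # cell +x points away from rib
        out[c]=(ctr,np.degrees(np.arctan2(ax[1],ax[0])),np.degrees(np.arctan2(-dr[1],-dr[0])),len(P),np.sqrt(w*12)*1e3,np.median(C[m][:,2]))
    return out
E
python3 - <<'E'
from h import *
t=load("top0.npz"); s=load("side0.npz")
for d in(t,s):
    M=d["camera_from_world"]; print("cam",-M[:3,:3].T@M[:3,3])
    for k,v in cells(d,dict(red=(.456,.172),yellow=(.46,.06),blue=(.433,-.133))).items(): print(k,[np.round(x,3) for x in v])
col,h=masks(t); C=cloud(t)
for c,g in dict(red=(.575,-.138),yellow=(.615,.064),green=(.59,.163),blue=(.57,-.04)).items():
    # disc: outline (hull) of coloured base cast on z=.008
    m=(col[c]&near(C,g,.06)).astype(np.uint8); 
    v,u=np.nonzero(m); P=onplane(t,np.c_[u,v],.008)[:,:2]
    hull=cv2.convexHull(P.astype(np.float32)*1000)[:,0]; (cx,cy),r=cv2.minEnclosingCircle(hull.astype(np.float32))
    A=np.c_[2*hull,np.ones(len(hull))]; q=np.linalg.lstsq(A,(hull**2).sum(1),rcond=None)[0]
    ctr=np.array([cx,cy])/1000
    # grey ring on z=.032
    gm=near(C,ctr,.043)&(C[...,2]>.02)&(h[...,1]<90)
    v,u=np.nonzero(gm); W=onplane(t,np.c_[u,v],.032)[:,:2]*1000
    A=np.c_[2*W,np.ones(len(W))]; qw=np.linalg.lstsq(A,(W**2).sum(1),rcond=None)[0]
    a=np.sort(np.degrees(np.arctan2(*(W-qw[:2])[:,::-1].T))%360); gap=np.diff(np.r_[a,a[0]+360]); i=gap.argmax()
    print(c,"minenc",np.round([cx,cy,r],1),"fit",np.round(q[:2],1),np.sqrt(q[2]+q[:2]@q[:2]).round(1),"ring",qw[:2].round(1),np.sqrt(qw[2]+qw[:2]@qw[:2]).round(1),"ringz",np.median(C[gm][:,2]).round(4),"slotdir",((a[i]+gap[i]/2)%360).round(1),"gap",gap[i].round(1), len(W))
# scanner
for n,d in(("t",t),("s",s)):
    C=cloud(d)
    m=near(C,(.493,.29),.09)&(C[...,2]>.066)&(C[...,2]<.11); v,u=np.nonzero(m); P=onplane(d,np.c_[u,v],.082)[:,:2]
    w,V=np.linalg.eigh(np.cov(P.T)); print(n,"handle",P.mean(0).round(4),V[:,1],np.sqrt(w*12),len(P), "z",np.percentile(C[m][:,2],[50,95]))
    m=near(C,(.493,.29),.1)&(C[...,2]>.025)&(C[...,2]<.045); P=C[m][:,:2].astype(np.float32); print("body",cv2.minAreaRect(P))
    m=(C[...,0]>.6)&(C[...,0]<.72)&(C[...,1]>.2)&(C[...,1]<.4)&(C[...,2]>.04)&(C[...,2]<.16); P=C[m]; 
    print("label pts",len(P),np.percentile(P,[2,50,98],axis=0).round(3))
    m=near(C,(.5,.41),.14)&(C[...,2]>.12)&(C[...,2]<.2)&(C[...,1]>.33); P=C[m]; print("hook",len(P)); print(P[np.argsort(P[:,0])][::max(1,len(P)//14)].round(3))
    m=near(C,(.53,.40),.06)&(C[...,2]>.003)&(C[...,2]<.03); print("foot",cv2.minEnclosingCircle(C[m][:,:2].astype(np.float32)))
E
```

```text
cam [0.24096642 0.16219316 1.68102944]
red [array([0.466, 0.179]), np.float64(38.587), np.float64(41.139), np.int64(57), array([14.307, 47.106]), np.float64(0.079)]
yellow [array([0.466, 0.07 ]), np.float64(51.274), np.float64(53.235), np.int64(58), array([15.121, 45.645]), np.float64(0.079)]
blue [array([ 0.44, -0.14]), np.float64(-38.656), np.float64(-39.853), np.int64(59), array([14.894, 47.535]), np.float64(0.08)]
cam [ 0.44225132 -1.08907721  1.09291275]
red [array([0.468, 0.166]), np.float64(47.687), np.float64(25.265), np.int64(53), array([25.732, 49.08 ]), np.float64(0.076)]
yellow [array([0.467, 0.057]), np.float64(55.432), np.float64(44.112), np.int64(52), array([19.836, 53.071]), np.float64(0.078)]
blue [array([ 0.431, -0.132]), np.float64(-1.902), np.float64(-28.65), np.int64(19), array([16.486, 20.11 ]), np.float64(0.082)]
red minenc [ 572.2 -139.9   48.3] fit [ 571.7 -140.5] 46.9 ring [ 572.3 -138.7] 32.9 ringz 0.031 slotdir 176.3 gap 49.8 147
yellow minenc [616.2  63.8  49.1] fit [615.6  63.6] 48.0 ring [615.9  64.9] 32.6 ringz 0.0319 slotdir 182.0 gap 54.3 127
green m
[... 924 characters left out ...]
e [0.4888 0.2838] [-0.98714726 -0.1598133 ] [0.0295598  0.12360278] 107 z [0.08080328 0.08759619]
body ((0.4899808168411255, 0.2871782183647156), (0.14984868466854095, 0.05037178099155426), 7.791131973266602)
label pts 117 [[0.667 0.216 0.049]
 [0.672 0.285 0.089]
 [0.685 0.33  0.143]]
hook 79
[[0.429 0.438 0.175]
 [0.434 0.44  0.179]
 [0.441 0.446 0.164]
 [0.454 0.438 0.163]
 [0.466 0.432 0.16 ]
 [0.475 0.427 0.168]
 [0.486 0.413 0.17 ]
 [0.495 0.419 0.166]
 [0.508 0.415 0.167]
 [0.516 0.408 0.17 ]
 [0.519 0.408 0.145]
 [0.52  0.404 0.172]
 [0.522 0.41  0.128]
 [0.523 0.405 0.162]
 [0.526 0.403 0.132]
 [0.528 0.415 0.14 ]]
foot ((0.5263517498970032, 0.3985941708087921), 0.05543934553861618)
```

Measured: fin tops 0.079–0.082 in both views, ring tops 0.031, prong ≈0.168, all consistent with the given sizes. Writing a helper for move numbers and setting out for the red cell.

```bash
cat > go.py <<'E'
import sys; from h import *
from scipy.spatial.transform import Rotation as R
def rel(x,y,z,psi,cmd=None):
    s=observe(); q=R.from_quat(s["eef_rot"]); p=s["tool_pos"]; X=q.as_matrix()[:,0]; cur=np.degrees(np.arctan2(X[1],X[0]))
    T=np.array([[np.cos(np.radians(psi)),np.sin(np.radians(psi)),0],[np.sin(np.radians(psi)),-np.cos(np.radians(psi)),0],[0,0,-1]]).T
    T=np.c_[[np.cos(np.radians(psi)),np.sin(np.radians(psi)),0],[np.sin(np.radians(psi)),-np.cos(np.radians(psi)),0],[0,0,-1]]
    d=q.inv().apply(np.array([x,y,z])-p)*1e3; rv=(q.inv()*R.from_matrix(T)).as_rotvec(degrees=True)/6
    print("clock %.2f at %s yaw %.1f w %.4f F %s q6 %.2f"%(s["clock"],p.round(4),cur,s["gripper_width"],s["ft_force"].round(1),s["qpos"][5])); print("-> mm",d.round(1),"turn",rv.round(2))
if __name__=="__main__": rel(*map(float,sys.argv[1:5]))
E
python3 go.py .466 .178 .17 219.5
```

```text
clock 0.10 at [0.2178 0.5317 0.2475] yaw 157.7 w 0.0853 F [-0.9 -0.1  0. ] q6 -0.12
-> mm [-363.8 -233.1   77.8] turn [-1.00e-02 -1.00e-02 -1.03e+01]
```

Call:
apply_moves(plan="-364 -233 0 0 0 -10.3;-364 -233 0 0 0 -10.3;-364 -233 0 0 0 -10.3;-364 -233 0 0 0 -10.3;-364 -233 0 0 0 -10.3;-364 -233 0 0 0 -10.3;-364 -233 0 0 0 -10.3;-364 -233 0 0 0 -10.3;-364 -233 0 0 0 -10.3;-364 -233 40 0 0 -10.3;-364 -233 78 0 0 -10.3;-364 -233 78 0 0 -10.3;-364 -233 78 0 0 -10.3", hand=-1, newtons=40)

```text
clock: 1.72
tool_pos: [0.4669, 0.1793, 0.1714]
eef_rot: [-0.339, 0.941, 0.0, 0.001]
ft_force: [0.2, -0.4, -0.4]
gripper_width: 0.0854
```

Run:
```python
from h import *
import go
t=take("top","t1.npz"); s=take("side","s1.npz")
a=cv2.resize(t["color"][185:285,210:310],None,fx=4,fy=4,interpolation=cv2.INTER_CUBIC); b=cv2.resize(s["color"][160:260,200:300],None,fx=4,fy=4,interpolation=cv2.INTER_CUBIC)
cv2.imwrite("pics/r1.png",np.hstack([a,b]))
go.rel(.466,.178,.068,219.5)
for k,v in cells(t,dict(yellow=(.46,.06),blue=(.433,-.133))).items(): print(k,[np.round(x,3) for x in v])
```

```text
clock 1.82 at [0.4676 0.1792 0.1721] yaw -140.4 w 0.0855 F [ 0.3  1.2 -0.4] q6 -2.03
-> mm [  2.3   0.2 104. ] turn [-0.01  0.03  0.01]
yellow [array([0.465, 0.068]), np.float64(48.573), np.float64(51.59), np.int64(54), array([14.865, 43.585]), np.float64(0.08)]
blue [array([ 0.44, -0.14]), np.float64(-38.724), np.float64(-39.056), np.int64(61), array([15.086, 48.093]), np.float64(0.079)]
```

View pics/r1.png

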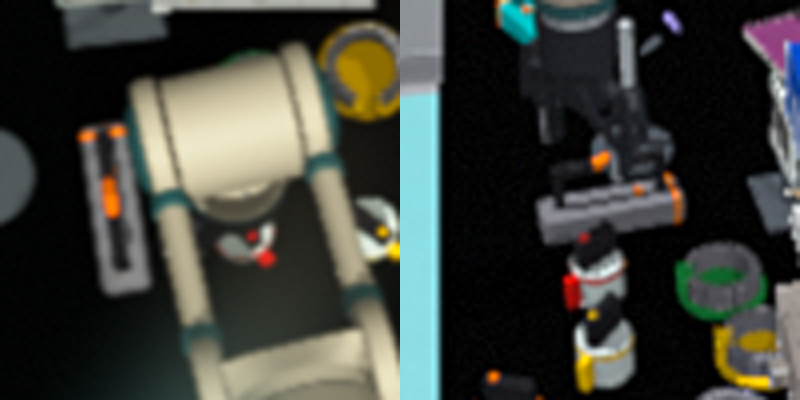

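Gripper stands centred over the red cell (side crop: fingers about 595, fin about 600). Descending and gripping.

Call:
apply_moves(plan="1 0 50 0 0 0;1 0 85 0 0 0;1 0 104 0 0 0;1 0 104 0 0 0;1 0 104 0 0 0")

```text
clock: 2.45
tool_pos: [0.4671, 0.1783, 0.0678]
eef_rot: [-0.338, 0.941, -0.0, 0.002]
ft_force: [0.2, -1.1, -0.2]
gripper_width: 0.0852
```

Call:
apply_moves(plan="0 0 0 0 0 0;0 0 0 0 0 0;0 0 0 0 0 0;0 0 0 0 0 0;0 0 0 0 0 0;0 0 0 0 0 0;0 0 0 0 0 0;0 0 0 0 0 0", hand=1, newtons=40)

```text
clock: 3.45
tool_pos: [0.4659, 0.1778, 0.0663]
eef_rot: [-0.338, 0.941, -0.0, 0.0]
ft_force: [0.3, -1.3, -0.8]
gripper_width: 0.0133
```

Call:
apply_moves(plan="0 0 -40 0 0 0;0 0 -80 0 0 0;0 0 -80 0 0 0;0 0 -80 0 0 0")

```text
clock: 3.95
tool_pos: [0.4643, 0.1777, 0.145]
eef_rot: [-0.338, 0.941, 0.0, -0.001]
ft_force: [-0.5, -0.8, -3.6]
gripper_width: 0.0133
```

```bash
python3 go.py .5723 -.1387 .15 178
```

```text
clock 3.95 at [0.4643 0.1777 0.145 ] yaw -140.5 w 0.0133 F [-0.5 -0.8 -3.6] q6 -2.04
-> mm [ 118.1 -312.7   -5.2] turn [ 0.01 -0.03  6.92]
```

Red is held (13.3 mm, about 3 N). Refining slot angles from a polar saturation profile, while carrying it towards the dock.

Call:
apply_moves(plan="118 -313 -15 0 0 6.9;118 -313 -15 0 0 6.9;118 -313 -15 0 0 6.9;118 -313 -15 0 0 6.9;118 -313 -15 0 0 6.9;118 -313 -15 0 0 6.9;118 -313 -15 0 0 6.9;118 -313 -15 0 0 6.9;118 -313 -15 0 0 6.9;118 -313 -15 0 0 6.9")

```text
clock: 5.2
tool_pos: [0.5736, -0.1373, 0.1614]
eef_rot: [0.016, 1.0, 0.0, -0.0]
ft_force: [-0.9, 0.5, -3.7]
gripper_width: 0.0134
```

```bash
cat > slot.py <<'E'
from h import *
def slot(d,c,r0=30.,r1=37.,it=1):
    S=cv2.cvtColor(d["color"],cv2.COLOR_BGR2HSV)[...,1].astype(np.float32); th=np.radians(np.arange(90,271,1.))
    ang=[]
    for r in np.arange(r0,r1+.1,1):
        P=np.c_[c[0]+r/1e3*np.cos(th),c[1]+r/1e3*np.sin(th),np.full(len(th),.032)]; uv=proj(d,P).astype(np.float32)
        ang.append(cv2.remap(S,uv[:,0].copy(),uv[:,1].copy(),cv2.INTER_LINEAR).ravel())
    p=np.mean(ang,0); lo,hi=np.percentile(p,5),np.percentile(p,97); b=p>(lo+hi)/2; i=np.nonzero(b)[0]
    w=np.clip(p-lo,0,None)*(np.abs(np.arange(181)-90)<55); 
    return 90+i[0],90+i[-1],90+(i[0]+i[-1])/2, 90+(w*np.arange(181)).sum()/w.sum()
if __name__=="__main__":
    for n in("top0","t1"):
        t=load(n+".npz")
        for k,c in dict(red=(.5723,-.1387),yellow=(.6159,.0649),blue=(.5712,-.0416),green=(.5902,.166)).items(): print(n,k,np.round(slot(t,c),1))
E
python3 slot.py
python3 - <<'E'
from h import *
t=take("top","t2.npz"); s=take("side","s2.npz")
a=cv2.resize(t["color"][180:270,305:405],None,fx=4,fy=4,interpolation=cv2.INTER_CUBIC); b=cv2.resize(s["color"][190:280,240:340],None,fx=4,fy=4,interpolation=cv2.INTER_CUBIC)
o=cv2.resize(load("top0.npz")["color"][180:270,305:405],None,fx=4,fy=4,interpolation=cv2.INTER_CUBIC); 
cv2.imwrite("pics/r2.png",np.hstack([a,o]))
E
python3 go.py .5723 -.1387 .12 178
```

```text
top0 red [155.  197.  176.  178.4]
top0 yellow [159.  202.  180.5 182.3]
top0 blue [171.  212.  191.5 192.3]
top0 green [161.  200.  180.5 179. ]
t1 red [155.  197.  176.  178.5]
t1 yellow [159.  203.  181.  183.4]
t1 blue [171.  212.  191.5 192.4]
t1 green [ 90.  270.  180.  154.8]
clock 5.30 at [ 0.5738 -0.1378  0.1615] yaw 178.2 w 0.0132 F [ 0.  -0.6 -3.1] q6 -1.89
-> mm [ 1.5 -1.  41.5] turn [0.   0.   0.03]
```

View pics/r2.png

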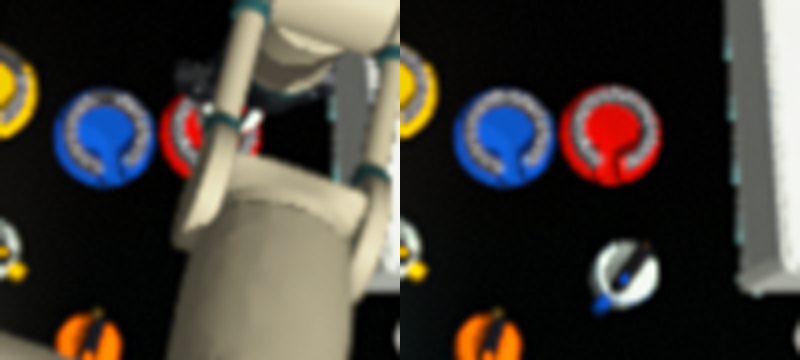

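The red cell hangs over its dock at the right spot (left panel, about 225,125). Slot angle about 177°. Lowering in stages.

Call:
apply_moves(plan="2.5 -0.7 30 0 0 0.2;2.5 -0.7 55 0 0 0.2;2.5 -0.7 60 0 0 0.2;2.5 -0.7 62 0 0 0.2;2.5 -0.7 62 0 0 0.2")

```text
clock: 5.92
tool_pos: [0.5722, -0.1395, 0.1003]
eef_rot: [0.027, 1.0, -0.0, 0.001]
ft_force: [-0.2, -0.1, -3.2]
gripper_width: 0.0133
```

Call:
apply_moves(plan="0 0 3 0 0 0;0 0 6 0 0 0;0 0 6 0 0 0")

```text
clock: 6.3
tool_pos: [0.5717, -0.1394, 0.0933]
eef_rot: [0.027, 1.0, -0.0, 0.0]
ft_force: [1.1, 0.6, -3.3]
gripper_width: 0.0134
```

Call:
apply_moves(plan="0 0 2 0 0 0;0 0 4 0 0 0;0 0 6 0 0 0;0 0 6 0 0 0")

```text
clock: 6.8
tool_pos: [0.5718, -0.1394, 0.0872]
eef_rot: [0.027, 1.0, -0.0, 0.0]
ft_force: [1.4, -0.3, -4.5]
gripper_width: 0.0133
```

Call:
apply_moves(plan="0 0 3 0 0 0;0 0 6 0 0 0;0 0 9 0 0 0;0 0 11 0 0 0;0 0 12 0 0 0;0 0 12 0 0 0")

```text
clock: 7.55
tool_pos: [0.5717, -0.1394, 0.0753]
eef_rot: [0.027, 1.0, -0.0, 0.0]
ft_force: [3.2, -0.7, -3.4]
gripper_width: 0.0135
```

Nearly home. Release, then back straight up.

Call:
apply_moves(plan="0 0 0 0 0 0;0 0 0 0 0 0;0 0 0 0 0 0;0 0 0 0 0 0", hand=-1)

```text
clock: 8.05
tool_pos: [0.5712, -0.1392, 0.0753]
eef_rot: [0.027, 1.0, 0.0, -0.0]
ft_force: [0.4, -0.4, -0.5]
gripper_width: 0.084
```

Call:
apply_moves(plan="0 0 -50 0 0 0;0 0 -100 0 0 0;0 0 -100 0 0 0")

```text
clock: 8.43
tool_pos: [0.574, -0.1402, 0.1799]
eef_rot: [0.027, 1.0, -0.002, 0.005]
ft_force: [-0.3, -0.0, 0.4]
gripper_width: 0.0853
```

```bash
python3 go.py .466 .068 .17 231
```

```text
clock 8.43 at [ 0.574  -0.1402  0.1799] yaw 176.9 w 0.0853 F [-0.3 -0.   0.4] q6 -1.87
-> mm [119.1 202.1   8.3] turn [-0.07  0.07 -9.01]
```

Call:
apply_moves(plan="119 202 0 0 0 -9;119 202 0 0 0 -9;119 202 0 0 0 -9;119 202 0 0 0 -9;119 202 0 0 0 -9;119 202 0 0 0 -9;119 202 0 0 0 -9;119 202 0 0 0 -9")

```text
clock: 9.43
tool_pos: [0.4635, 0.0683, 0.175]
eef_rot: [-0.429, 0.903, 0.0, -0.0]
ft_force: [0.3, -0.2, -0.2]
gripper_width: 0.0851
```

Run:
```python
from h import *
import go
t=take("top","t3.npz"); s=take("side","s3.npz")
for d in(t,s):
  for k,v in cells(d,dict(yellow=(.46,.06),blue=(.433,-.133),red=(.572,-.139))).items(): print(k,[np.round(x,4) for x in v])
go.rel(.466,.068,.068,231)
```

```text
yellow [array([0.4519, 0.0565]), np.float64(89.3872), np.float64(nan), np.int64(6), array([ 6.1733, 12.467 ]), np.float64(0.0805)]
blue [array([ 0.44  , -0.1402]), np.float64(-38.3561), np.float64(-38.9922), np.int64(60), array([14.7974, 48.4823]), np.float64(0.0793)]
red [array([ 0.5715, -0.1375]), np.float64(-4.5158), np.float64(-8.4388), np.int64(66), array([16.7474, 48.5179]), np.float64(0.0865)]
yellow [array([0.4673, 0.0576]), np.float64(54.3232), np.float64(42.7616), np.int64(52), array([20.4284, 52.1709]), np.float64(0.0771)]
blue [array([ 0.431 , -0.1322]), np.float64(-1.9022), np.float64(-28.8989), np.int64(19), array([16.4856, 20.1105]), np.float64(0.0826)]
red [array([ 0.572 , -0.1296]), np.float64(175.4254), np.float64(nan), np.int64(36), array([12.1395, 43.3298]), np.float64(0.0907)]
clock 9.53 at [0.4636 0.0684 0.1751] yaw -129.2 w 0.0855 F [ 0.5  0.1 -0. ] q6 -2.46
-> mm [ -1.3  -2.2 107.1] turn [ 0.   -0.   -0.03]
  return _methods._mean(a, axis=axis, dtype=dtype,
  ret = um.true_divide(
```

Red fin now at 0.0865 (home expects ≈0.087; on the wall would be 0.105), so it is home. Yellow unmoved in the side view; gripping it.

Call:
apply_moves(plan="-1.5 -2 50 0 0 0;-1.5 -2 90 0 0 0;-1.5 -2 107 0 0 0;-1.5 -2 107 0 0 0;-1.5 -2 107 0 0 0")

```text
clock: 10.15
tool_pos: [0.4668, 0.0686, 0.069]
eef_rot: [-0.43, 0.903, -0.0, 0.001]
ft_force: [-0.4, 0.2, -0.2]
gripper_width: 0.0853
```

Call:
apply_moves(plan="0 0 0 0 0 0;0 0 0 0 0 0;0 0 0 0 0 0;0 0 0 0 0 0;0 0 0 0 0 0;0 0 0 0 0 0;0 0 0 0 0 0;0 0 0 0 0 0", hand=1)

```text
clock: 11.15
tool_pos: [0.4659, 0.0688, 0.0683]
eef_rot: [-0.43, 0.903, 0.0, -0.0]
ft_force: [0.1, 0.4, -0.6]
gripper_width: 0.0134
```

Call:
apply_moves(plan="0 0 -40 0 0 0;0 0 -80 0 0 0;0 0 -80 0 0 0;0 0 -80 0 0 0")

```text
clock: 11.65
tool_pos: [0.4648, 0.0687, 0.1474]
eef_rot: [-0.43, 0.903, 0.0, -0.001]
ft_force: [-0.2, 0.2, -3.1]
gripper_width: 0.0134
```

```bash
python3 go.py .6155 .0640 .147 182
```

```text
clock 11.65 at [0.4648 0.0687 0.1474] yaw -129.1 w 0.0134 F [-0.2  0.2 -3.1] q6 -2.46
-> mm [-9.13e+01 -1.20e+02  1.00e-01] turn [ 0.01 -0.02  8.15]
```

Call:
apply_moves(plan="-91.3 -120 -10 0 0 8.3;-91.3 -120 -10 0 0 8.3;-91.3 -120 -10 0 0 8.3;-91.3 -120 -10 0 0 8.3;-91.3 -120 -10 0 0 8.3;-91.3 -120 -10 0 0 8.3;-91.3 -120 -10 0 0 8.3;-91.3 -120 -10 0 0 8.3")

```text
clock: 12.65
tool_pos: [0.6163, 0.064, 0.1579]
eef_rot: [-0.01, 1.0, 0.0, -0.0]
ft_force: [0.4, 0.0, -1.5]
gripper_width: 0.0135
```

```bash
python3 go.py .6155 .0645 .0970 181
```

```text
clock 12.65 at [0.6163 0.064  0.1579] yaw -178.8 w 0.0135 F [ 0.4  0.  -1.5] q6 -1.60
-> mm [ 0.7  0.5 60.9] turn [ 0.   -0.01  0.03]
```

Call:
apply_moves(plan="0.7 0.5 30 0 0 0;0.7 0.5 50 0 0 0;0.7 0.5 54 0 0 0;0.7 0.5 57 0 0 0;0.7 0.5 60 0 0 0;0.7 0.5 60 0 0 0")

```text
clock: 13.4
tool_pos: [0.6162, 0.0645, 0.0987]
eef_rot: [-0.01, 1.0, 0.0, 0.0]
ft_force: [-0.4, 0.2, -2.0]
gripper_width: 0.0133
```

Call:
apply_moves(plan="0 0 2 0 0 0;0 0 4 0 0 0;0 0 6 0 0 0;0 0 8 0 0 0;0 0 8 0 0 0")

```text
clock: 14.02
tool_pos: [0.6162, 0.0644, 0.0902]
eef_rot: [-0.01, 1.0, 0.0, 0.0]
ft_force: [1.4, -0.4, -2.7]
gripper_width: 0.0134
```

Underside ≈22 mm and no load: the rib is in the slot. Going on down.

Call:
apply_moves(plan="0 0 3 0 0 0;0 0 6 0 0 0;0 0 9 0 0 0;0 0 12 0 0 0;0 0 13 0 0 0;0 0 13 0 0 0")

```text
clock: 14.78
tool_pos: [0.6162, 0.0644, 0.0772]
eef_rot: [-0.01, 1.0, -0.0, 0.0]
ft_force: [2.9, -0.1, -2.3]
gripper_width: 0.0134
```

Call:
apply_moves(plan="0 0 0 0 0 0;0 0 0 0 0 0;0 0 0 0 0 0;0 0 0 0 0 0", hand=-1)

```text
clock: 15.28
tool_pos: [0.6157, 0.0645, 0.0774]
eef_rot: [-0.01, 1.0, 0.0, -0.0]
ft_force: [0.5, -1.0, -0.2]
gripper_width: 0.084
```

Call:
apply_moves(plan="0 0 -50 0 0 0;0 0 -100 0 0 0;0 0 -100 0 0 0")

```text
clock: 15.65
tool_pos: [0.6188, 0.0645, 0.1822]
eef_rot: [-0.01, 1.0, -0.0, 0.005]
ft_force: [0.2, -0.4, -0.9]
gripper_width: 0.0853
```

Run:
```python
from h import *
import go
t=take("top","t4.npz")
for k,v in cells(t,dict(blue=(.433,-.133),red=(.572,-.139),yellow=(.616,.064))).items(): print(k,[np.round(x,4) for x in v])
go.rel(.4405,-.1400,.17,141.2)
```

```text
blue [array([ 0.4401, -0.1402]), np.float64(-38.997), np.float64(-40.6203), np.int64(60), array([14.8086, 48.4123]), np.float64(0.0781)]
red [array([ 0.5716, -0.1374]), np.float64(-4.068), np.float64(-8.9837), np.int64(67), array([16.9229, 48.4105]), np.float64(0.0872)]
yellow [array([0.6125, 0.0664]), np.float64(-1.4438), np.float64(16.4917), np.int64(52), array([13.6708, 47.324 ]), np.float64(0.0892)]
clock 15.70 at [0.617  0.0645 0.1796] yaw -178.9 w 0.0854 F [ 0.6  0.9 -1.9] q6 -1.60
-> mm [ 180.6 -201.     8.8] turn [0.02 0.04 6.65]
```

Call:
apply_moves(plan="179.5 -201 0 0 0 6.65;179.5 -201 0 0 0 6.65;179.5 -201 0 0 0 6.65;179.5 -201 0 0 0 6.65;179.5 -201 0 0 0 6.65;179.5 -201 0 0 0 6.65;179.5 -201 0 0 0 6.65;179.5 -201 0 0 0 6.65")

```text
clock: 16.7
tool_pos: [0.4409, -0.1392, 0.1769]
eef_rot: [0.331, 0.944, 0.0, -0.0]
ft_force: [0.2, 0.3, 0.3]
gripper_width: 0.0857
```

Run:
```python
from h import *
import go
t=take("top","t5.npz");s=take("side","s5.npz")
for k,v in cells(t,dict(yellow=(.616,.064))).items(): print(k,[np.round(x,4) for x in v])
C=cloud(s); col,_=masks(s); m=col["blue"]&near(C,(.42,-.13),.06); print("blue side",m.sum(),np.median(C[m],0)) 
S=load("side0.npz");C=cloud(S); col,_=masks(S); m=col["blue"]&near(C,(.42,-.13),.06); print("blue side0",m.sum(),np.median(C[m],0)) 
go.rel(.4405,-.1400,.068,141.2)
```

```text
yellow [array([0.6142, 0.0662]), np.float64(-1.5084), np.float64(-2.5022), np.int64(54), array([13.4832, 49.035 ]), np.float64(0.0876)]
blue side 30 [ 0.41431959 -0.12450502  0.03667477]
blue side0 29 [ 0.41404636 -0.12433068  0.03527103]
clock 16.80 at [ 0.4409 -0.1393  0.177 ] yaw 141.3 w 0.0856 F [-0.1 -0.1 -1.2] q6 -1.35
-> mm [ -0.2  -0.8 109. ] turn [ 0.   -0.    0.02]
```

Yellow fin at 0.0876: home. Blue unmoved; gripping.

Call:
apply_moves(plan="0 -0.8 50 0 0 0;0 -0.8 90 0 0 0;0 -0.8 109 0 0 0;0 -0.8 109 0 0 0;0 -0.8 109 0 0 0")

```text
clock: 17.42
tool_pos: [0.4408, -0.1407, 0.069]
eef_rot: [0.332, 0.943, -0.0, 0.001]
ft_force: [0.1, -0.3, 0.5]
gripper_width: 0.0854
```

Call:
apply_moves(plan="0 0 0 0 0 0;0 0 0 0 0 0;0 0 0 0 0 0;0 0 0 0 0 0;0 0 0 0 0 0;0 0 0 0 0 0;0 0 0 0 0 0;0 0 0 0 0 0", hand=1)

```text
clock: 18.42
tool_pos: [0.4401, -0.1407, 0.0686]
eef_rot: [0.332, 0.943, 0.0, 0.0]
ft_force: [0.5, 0.9, 4.9]
gripper_width: 0.0136
```

Call:
apply_moves(plan="0 0 -50 0 0 0;0 0 -90 0 0 0;0 0 -90 0 0 0;0 0 -90 0 0 0")

```text
clock: 18.92
tool_pos: [0.4387, -0.1401, 0.157]
eef_rot: [0.332, 0.943, 0.0, -0.001]
ft_force: [-1.0, 0.6, -2.6]
gripper_width: 0.0137
```

```bash
python3 go.py .5708 -.0422 .157 191.5
```

```text
clock 18.93 at [ 0.4387 -0.1401  0.157 ] yaw 141.2 w 0.0137 F [-1.   0.6 -2.6] q6 -1.35
-> mm [-41.7 159.1  -0.2] turn [ 0.01 -0.03 -8.38]
```

Call:
apply_moves(plan="-41.7 159 -15 0 0 -8.38;-41.7 159 -15 0 0 -8.38;-41.7 159 -15 0 0 -8.38;-41.7 159 -15 0 0 -8.38;-41.7 159 -15 0 0 -8.38;-41.7 159 -15 0 0 -8.38;-41.7 159 -15 0 0 -8.38;-41.7 159 -15 0 0 -8.38")

```text
clock: 19.92
tool_pos: [0.5716, -0.0429, 0.1728]
eef_rot: [-0.1, 0.995, 0.0, -0.0]
ft_force: [-0.1, 0.2, -1.0]
gripper_width: 0.0131
```

```bash
python3 go.py .5710 -.042 .0985 191.5
```

```text
clock 19.93 at [ 0.5716 -0.0429  0.1728] yaw -168.6 w 0.0131 F [-0.1  0.2 -1. ] q6 -1.97
-> mm [ 0.3  1.  74.3] turn [ 0.   -0.01 -0.01]
```

Call:
apply_moves(plan="0.3 1 40 0 0 0;0.3 1 64 0 0 0;0.3 1 68 0 0 0;0.3 1 71 0 0 0;0.3 1 74 0 0 0;0.3 1 74 0 0 0")

```text
clock: 20.68
tool_pos: [0.5718, -0.042, 0.0999]
eef_rot: [-0.1, 0.995, -0.0, 0.001]
ft_force: [-0.5, -0.2, -1.3]
gripper_width: 0.0133
```

Call:
apply_moves(plan="0 0 2 0 0 0;0 0 4 0 0 0;0 0 6 0 0 0;0 0 8 0 0 0;0 0 8 0 0 0")

```text
clock: 21.3
tool_pos: [0.5706, -0.0429, 0.0912]
eef_rot: [-0.101, 0.995, -0.001, -0.001]
ft_force: [-3.5, -3.9, 3.3]
gripper_width: 0.0133
```

Contact pushes the tool towards −x −y; giving way by a millimetre and continuing gently.

Call:
apply_moves(plan="0.8 -0.8 0 0 0 0;0.8 -0.8 1 0 0 0;0.8 -0.8 2.5 0 0 0;0.8 -0.8 2.5 0 0 0")

```text
clock: 21.8
tool_pos: [0.5705, -0.043, 0.0884]
eef_rot: [-0.1, 0.995, -0.0, -0.0]
ft_force: [-2.9, -3.8, 0.4]
gripper_width: 0.0135
```

Call:
apply_moves(plan="0.5 -0.8 1 0 0 0;0.5 -0.8 3 0 0 0;0.5 -0.8 5 0 0 0;0.5 -0.8 5 0 0 0")

```text
clock: 22.3
tool_pos: [0.5706, -0.0434, 0.0834]
eef_rot: [-0.1, 0.995, 0.0, 0.0]
ft_force: [-1.4, -1.0, -2.8]
gripper_width: 0.0135
```

Call:
apply_moves(plan="0 0 2 0 0 0;0 0 4 0 0 0;0 0 6.5 0 0 0;0 0 6.5 0 0 0")

```text
clock: 22.8
tool_pos: [0.5706, -0.0436, 0.0769]
eef_rot: [-0.1, 0.995, 0.0, 0.0]
ft_force: [-1.0, -0.6, -1.8]
gripper_width: 0.0135
```

Call:
apply_moves(plan="0 0 0 0 0 0;0 0 0 0 0 0;0 0 0 0 0 0;0 0 0 0 0 0", hand=-1)

```text
clock: 23.3
tool_pos: [0.5707, -0.0437, 0.0775]
eef_rot: [-0.1, 0.995, 0.0, 0.0]
ft_force: [-0.3, 0.1, 0.0]
gripper_width: 0.0839
```

Call:
apply_moves(plan="0 0 -50 0 0 0;0 0 -100 0 0 0;0 0 -120 0 0 0;0 0 -120 0 0 0")

```text
clock: 23.8
tool_pos: [0.5716, -0.0439, 0.1992]
eef_rot: [-0.1, 0.995, -0.001, 0.002]
ft_force: [1.1, 0.2, 0.5]
gripper_width: 0.0857
```

```bash
python3 go.py .3 .2 .22 180
```

```text
clock 23.80 at [ 0.5716 -0.0439  0.1992] yaw -168.5 w 0.0857 F [1.1 0.2 0.5] q6 -1.97
-> mm [217.4 293.1 -22.2] turn [-0.01  0.04  1.92]
```

Run:
```python
from h import *
import go
t=take("top","t6.npz");s=take("side","s6.npz")
for k,v in cells(t,dict(blue=(.571,-.043),red=(.572,-.139),yellow=(.616,.064))).items(): print(k,[np.round(x,4) for x in v])
for n,d,f in(("t",t,"top0.npz"),("s",s,"side0.npz")):
    z=load(f)
    for q in (d,z):
        C=cloud(q); m=near(C,(.493,.29),.09)&(C[...,2]>.066)&(C[...,2]<.11); v,u=np.nonzero(m); P=onplane(q,np.c_[u,v],.084)[:,:2]
        w,V=np.linalg.eigh(np.cov(P.T)); print(n,"handle",P.mean(0).round(4),np.degrees(np.arctan(V[1,1]/V[0,1])),np.sqrt(w*12),len(P))
for q in (t,load("top0.npz")):
    C=cloud(q); v,u=np.mgrid[:420,:560]
    m=(u>=222)&(u<=244)&(v>=176)&(v<=198)&(C[...,2]>.06)&(C[...,2]<.15)&(C[...,0]<.72)&(C[...,0]>.63); P=C[m]; print(len(P),P.mean(0),np.percentile(P,[1,99],axis=0).round(3))
    for _ in range(3):
        c=P.mean(0); n=np.linalg.svd(P-c)[2][2]; e=(P-c)@n; P=P[np.abs(e)<2.5*e.std()]
    n*=np.sign(n[0]); print("plane c",c,"n",n.round(3),"yaw",np.degrees(np.arctan2(n[1],n[0])),"rms",e.std())
a=cv2.resize(t["color"][170:235,180:290],None,fx=6,fy=6,interpolation=cv2.INTER_CUBIC); cv2.imwrite("pics/lab.png",a)
```

```text
blue [array([ 0.5618, -0.0493]), np.float64(-2.2897), np.float64(17.6318), np.int64(6), array([1.00000e-03, 2.30198e+01]), np.float64(0.0884)]
red [array([ 0.5708, -0.1374]), np.float64(-5.2018), np.float64(-10.2016), np.int64(66), array([17.1817, 48.8611]), np.float64(0.0867)]
yellow [array([0.6134, 0.0663]), np.float64(-1.9812), np.float64(-5.8967), np.int64(54), array([13.6713, 49.1246]), np.float64(0.0867)]
t handle [0.4873 0.2918] 8.661696172413675 [0.01294509 0.1233314 ] 128
t handle [0.4877 0.2919] 8.66866539024271 [0.01299588 0.12273293] 127
s handle [0.4891 0.2814] 8.551766550510223 [0.02880571 0.1225076 ] 104
s handle [0.4887 0.2811] 9.196059788994942 [0.02950132 0.12335825] 107
163 [0.6708897  0.30142607 0.11073866] [[0.666 0.264 0.061]
 [0.677 0.339 0.148]]
plane c [0.67082707 0.30124225 0.11016665] n [ 0.995  0.101 -0.006] yaw 5.787735415944733 rms 0.0012169569768592347
166 [0.6707998  0.30181795 0.11002738] [[0.666 0.264 0.061]
 [0.677 0.339 0.147]]
plane c [0.67069097 0.30203987 0.10948163] n [ 0.996  0.091 -0.012] yaw 5.22819209773589 rms 0.0012137276621026483
```

View pics/lab.png

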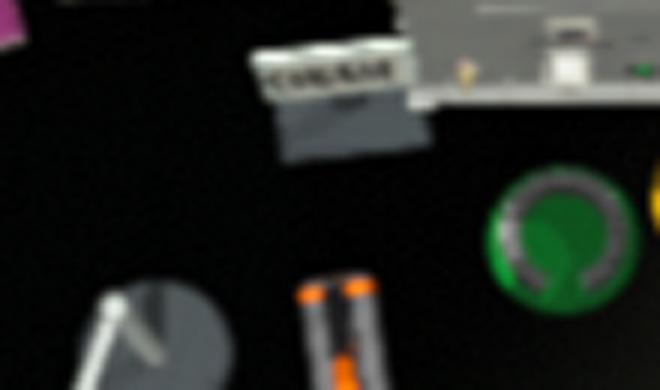

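Label plate centre (crop 330,80) casts to about (0.671, 0.295), facing −x with yaw about 5.5°; the reader's amber end points at it with yaw 8.7°. Going above the grip point.

```bash
python3 go.py .453 .2865 .17 188.7
python3 - <<'E'
from h import *
for n in("top0","side0"):
    d=load(n+".npz");C=cloud(d)
    m=(C[...,0]>.44)&(C[...,0]<.51)&near(C,(.48,.425),.05)&(C[...,2]>.14)&(C[...,2]<.2); v,u=np.nonzero(m)
    P=onplane(d,np.c_[u,v],.167); c=P.mean(0); w,V=np.linalg.eigh(np.cov(P[:,:2].T)); print(n,len(P),c,np.degrees(np.arctan(V[1,1]/V[0,1])),np.sqrt(w*12), "z",np.median(C[m][:,2]))
t=load("top0.npz"); print(onplane(t,[[222,179.5],[248.5,177]],.145))
E
```

```text
clock 23.90 at [ 0.5699 -0.0436  0.1964] yaw -168.5 w 0.0856 F [-0.3 -0.5 -0.5] q6 -1.97
-> mm [ 48.7 346.8  26.7] turn [ 0.01 -0.01  0.47]
top0 55 [0.47546236 0.42614035 0.167     ] -19.631421746045092 [0.00820765 0.07363805] z 0.16928139333882597
side0 33 [0.47493398 0.42251423 0.167     ] -22.045774871878294 [0.01516433 0.07610585] z 0.16569694186897765
[[0.66829246 0.33802212 0.145     ]
 [0.67578733 0.24798851 0.145     ]]
```

Call:
apply_moves(plan="48.7 347 0 0 0 0.47;48.7 347 0 0 0 0.47;48.7 347 0 0 0 0.47;48.7 347 0 0 0 0.47;48.7 347 0 0 0 0.47;48.7 347 0 0 0 0.47;48.7 347 0 0 0 0.47;48.7 347 0 0 0 0.47;48.7 347 27 0 0 0.47;48.7 347 27 0 0 0.47")

```text
clock: 25.15
tool_pos: [0.4525, 0.2845, 0.1682]
eef_rot: [-0.075, 0.997, -0.001, -0.003]
ft_force: [0.3, -0.9, -0.2]
gripper_width: 0.0855
```

Run:
```python
from h import *
import go
t=take("top","t7.npz")
for k,v in cells(t,dict(blue=(.571,-.043),red=(.572,-.139),yellow=(.616,.064))).items(): print(k,[np.round(x,4) for x in v])
import slot; 
go.rel(.453,.2865,.076,188.7)
crop(t,240,180,400,300,5,"pics/d7.png")
```

```text
blue [array([ 0.5729, -0.0403]), np.float64(9.1709), np.float64(4.2213), np.int64(66), array([17.3826, 46.5418]), np.float64(0.0861)]
red [array([ 0.5716, -0.1374]), np.float64(-4.068), np.float64(-9.8854), np.int64(67), array([16.9229, 48.4105]), np.float64(0.0862)]
yellow [array([0.6142, 0.0662]), np.float64(-1.5084), np.float64(-8.2736), np.int64(54), array([13.4832, 49.035 ]), np.float64(0.0875)]
clock 25.20 at [0.4534 0.2851 0.1694] yaw -171.4 w 0.0850 F [ 0.  -0.1  0.9] q6 -1.29
-> mm [-0.1  1.6 93.4] turn [-0.01 -0.03 -0.02]
```

View pics/d7.png

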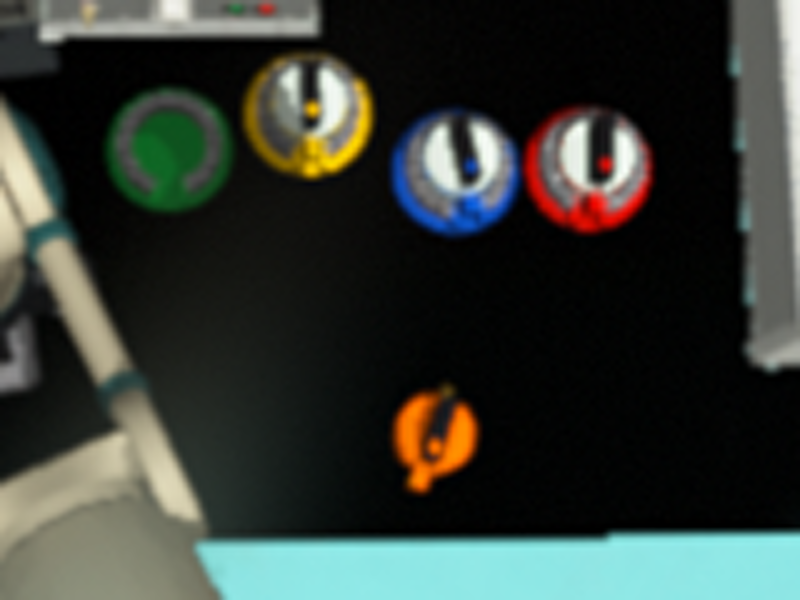

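All three cells sit home in their docks (slots and ribs aligned, fin heights ≈0.087) and no green cell exists. Gripping the reader.

Call:
apply_moves(plan="0 1.6 50 0 0 0;0 1.6 80 0 0 0;0 1.6 93 0 0 0;0 1.6 93 0 0 0;0 1.6 93 0 0 0")

```text
clock: 25.82
tool_pos: [0.4546, 0.2886, 0.0788]
eef_rot: [-0.076, 0.997, 0.001, 0.001]
ft_force: [1.3, -0.6, 0.0]
gripper_width: 0.0853
```

Call:
apply_moves(plan="0 0 0 0 0 0;0 0 0 0 0 0;0 0 0 0 0 0;0 0 0 0 0 0;0 0 0 0 0 0;0 0 0 0 0 0;0 0 0 0 0 0;0 0 0 0 0 0", hand=1, newtons=70)

```text
clock: 26.82
tool_pos: [0.4533, 0.288, 0.0774]
eef_rot: [-0.076, 0.997, -0.0, -0.0]
ft_force: [-0.7, -1.0, 2.9]
gripper_width: 0.0107
```

Call:
apply_moves(plan="0 0 -30 0 0 0;0 0 -60 0 0 0;0 0 -83 0 0 0;0 0 -83 0 0 0;0 0 -83 0 0 0")

```text
clock: 27.45
tool_pos: [0.4524, 0.288, 0.1589]
eef_rot: [-0.076, 0.997, -0.0, -0.001]
ft_force: [-0.3, -0.1, -3.2]
gripper_width: 0.0107
```

Run:
```python
from h import *
import go
go.rel(.497-.0359,.278-.0034,.16,185.5)
s=take("side","s8.npz"); crop(s,200,140,320,240,5,"pics/s8.png")
```

```text
clock 27.45 at [0.4524 0.288  0.1589] yaw -171.3 w 0.0107 F [-0.3 -0.1 -3.2] q6 -1.29
-> mm [ -6.6 -14.5  -1.1] turn [-0.   -0.02  0.53]
```

View pics/s8.png

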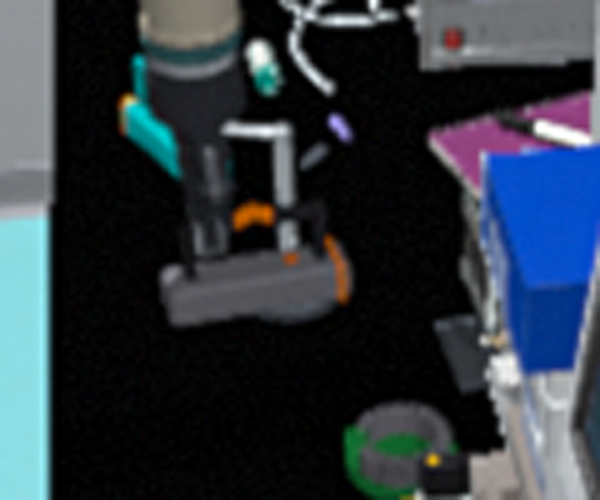

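Reader held level (body edge straight at rows about 260–325). Moving to the label pose and holding for two seconds.

Call:
apply_moves(plan="-6.6 -14.5 -1 0 0 0.53;-6.6 -14.5 -1 0 0 0.53;-6.6 -14.5 -1 0 0 0.53;-6.6 -14.5 -1 0 0 0.53;-6.6 -14.5 -1 0 0 0.53;-6.6 -14.5 -1 0 0 0.53;-6.6 -14.5 -1 0 0 0.53;-6.6 -14.5 -1 0 0 0.53;-6.6 -14.5 -1 0 0 0.53;-6.6 -14.5 -1 0 0 0.53;-6.6 -14.5 -1 0 0 0.53;-6.6 -14.5 -1 0 0 0.53;-6.6 -14.5 -1 0 0 0.53;-6.6 -14.5 -1 0 0 0.53;-6.6 -14.5 -1 0 0 0.53;-6.6 -14.5 -1 0 0 0.53")

```text
clock: 29.5
tool_pos: [0.462, 0.2748, 0.1613]
eef_rot: [-0.048, 0.999, 0.0, 0.0]
ft_force: [-0.3, 0.4, -3.3]
gripper_width: 0.0106
```

Run:
```python
from h import *
import go
for n in("top","side"):
    d=take(n,n+"9.npz"); C=cloud(d); h=cv2.cvtColor(d["color"],cv2.COLOR_BGR2HSV)
    o=near(C,(.53,.285),.09)&(h[...,0]>=5)&(h[...,0]<=20)&(h[...,1]>150)&(h[...,2]>70)&(C[...,2]>.05)&(C[...,2]<.2)
    k,l,st,ce=cv2.connectedComponentsWithStats(o.astype(np.uint8))
    for i in range(1,k):
        if st[i,4]>3: print(n,st[i,4],np.median(C[l==i],0).round(3))
    m=near(C,(.50,.28),.095)&(C[...,2]>.1)&(C[...,2]<.125); 
    if m.sum()>10: print("body top",m.sum(),cv2.minAreaRect(C[m][:,:2].astype(np.float32)))
go.rel(.30,.30,.19,249)
```

```text
body top 99 ((0.49608170986175537, 0.2776588201522827), (0.14632058143615723, 0.040557876229286194), 5.1504364013671875)
side 26 [0.499 0.273 0.169]
side 22 [0.566 0.265 0.115]
body top 324 ((0.4997621774673462, 0.27237531542778015), (0.15151797235012054, 0.05242128297686577), 3.048377513885498)
clock 29.60 at [0.462  0.2748 0.1613] yaw -174.5 w 0.0104 F [ 0.1 -0.2 -3.3] q6 -1.26
-> mm [158.9  40.6 -28.7] turn [  0.     0.   -10.58]
```

Top view agrees: body centre (0.496, 0.278), yaw 5.2°, window about 0.10 m from the label. Backing off, raising and turning for the hook.

Call:
apply_moves(plan="50 13 -10 0 0 0;100 26 -20 0 0 0;130 34 -29 0 0 -1;159 41 -29 0 0 -2.5;159 41 -29 0 0 -4;159 41 -29 0 0 -5.5;159 41 -29 0 0 -7;159 41 -29 0 0 -8.5;159 41 -29 0 0 -10;159 41 -29 0 0 -10.58;159 41 -29 0 0 -10.58;159 41 -29 0 0 -10.58")

```text
clock: 31.1
tool_pos: [0.2999, 0.3004, 0.1904]
eef_rot: [-0.566, 0.824, -0.0, 0.0]
ft_force: [-0.8, -0.1, -3.0]
gripper_width: 0.0108
```

```bash
python3 go.py .342 .440 .191 249
```

```text
clock 31.10 at [0.2999 0.3004 0.1904] yaw -111.1 w 0.0108 F [-0.8 -0.1 -3. ] q6 -2.15
-> mm [-145.4   10.9   -0.6] turn [-0.    0.   -0.01]
```

Call:
apply_moves(plan="-50 11 -1 0 0 0;-100 11 -1 0 0 0;-145 11 -1 0 0 0;-145 11 -1 0 0 0;-145 11 -1 0 0 0;-145 11 -1 0 0 0")

```text
clock: 31.85
tool_pos: [0.341, 0.4386, 0.1912]
eef_rot: [-0.566, 0.824, -0.0, -0.001]
ft_force: [0.6, -0.4, -2.2]
gripper_width: 0.0104
```

Run:
```python
from h import *
import go
t=take("top","t10.npz"); s=take("side","s10.npz")
for d in(t,s):
    C=cloud(d); h=cv2.cvtColor(d["color"],cv2.COLOR_BGR2HSV)
    o=near(C,(.36,.47),.05)&(h[...,0]>=5)&(h[...,0]<=20)&(h[...,1]>150)&(h[...,2]>70)&(C[...,2]>.15); print(o.sum(),np.median(C[o],0).round(4))
a=cv2.resize(t["color"][185:285,150:250],None,fx=4,fy=4,interpolation=cv2.INTER_CUBIC); b=cv2.resize(s["color"][110:210,200:300],None,fx=4,fy=4,interpolation=cv2.INTER_CUBIC); cv2.imwrite("pics/h10.png",np.hstack([a,b]))
# seat: arch (.4708,.4278); tcp = arch-.036*(cos69,sin69)
go.rel(.4715-.0129,.4275-.0336,.191,249)
```

```text
0 [nan nan nan]
2 [0.3689 0.5061 0.1579]
clock 31.95 at [0.3413 0.4388 0.1915] yaw -111.1 w 0.0105 F [ 0.4  0.7 -2.5] q6 -1.99
-> mm [  -0.3 -125.6    0.5] turn [-0.   -0.   -0.01]
  return _methods._mean(a, axis=axis, dtype=dtype,
  ret = um.true_divide(
```

View pics/h10.png

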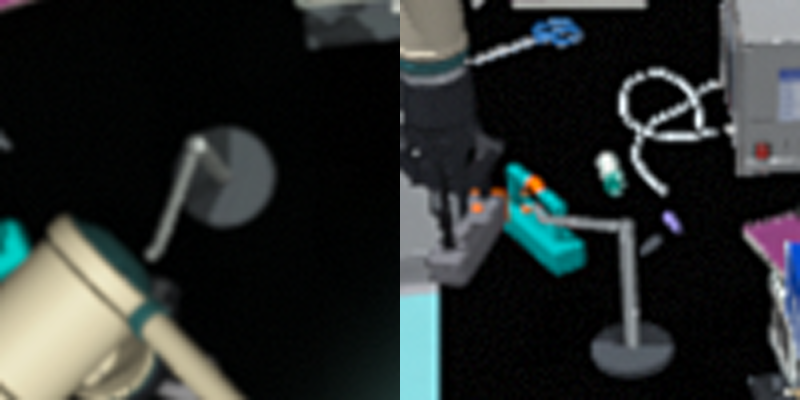

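Reader stands off the tip of the prong, opening in line with it. Sliding in.

Call:
apply_moves(plan="0 -15 0 0 0 0;0 -30 0 0 0 0;0 -42 0 0 0 0;0 -54 0 0 0 0;0 -66 0 0 0 0;0 -78 0 0 0 0;0 -90 0 0 0 0;0 -90 0 0 0 0")

```text
clock: 32.95
tool_pos: [0.4266, 0.4072, 0.1913]
eef_rot: [-0.566, 0.825, -0.0, 0.0]
ft_force: [-0.5, -0.0, -1.6]
gripper_width: 0.0104
```

Run:
```python
from h import *
import go
s=take("side","s11.npz"); t=take("top","t11.npz")
b=cv2.resize(s["color"][130:210,215:315],None,fx=6,fy=6,interpolation=cv2.INTER_CUBIC); cv2.imwrite("pics/h11.png",b)
go.rel(.4715-.0129,.4275-.0336,.191,249)
```

```text
clock 33.05 at [0.4254 0.4074 0.1912] yaw -111.0 w 0.0103 F [ 0.3  0.  -2.4] q6 -2.13
-> mm [  0.7 -35.9   0.2] turn [ 0.01 -0.   -0.  ]
```

View pics/h11.png

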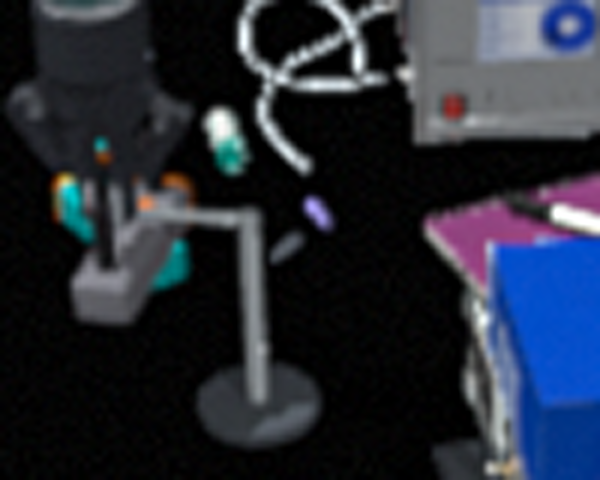

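The orange arch (150,205) now surrounds the prong just past its tip, without contact force. Sliding to the seat, then lowering.

Call:
apply_moves(plan="0.5 -12 0 0 0 0;0.5 -24 0 0 0 0;0.5 -36 0 0 0 0;0.5 -36 0 0 0 0;0.5 -36 8 0 0 0;0.5 -36 16 0 0 0;0.5 -36 19 0 0 0;0.5 -36 19 0 0 0")

```text
clock: 34.05
tool_pos: [0.4586, 0.394, 0.1718]
eef_rot: [-0.566, 0.824, 0.0, -0.0]
ft_force: [-0.4, 0.6, -2.5]
gripper_width: 0.0108
```

Call:
apply_moves(plan="0 0 2 0 0 0;0 0 4 0 0 0;0 0 5 0 0 0;0 0 5 0 0 0")

```text
clock: 34.55
tool_pos: [0.459, 0.3941, 0.1674]
eef_rot: [-0.566, 0.824, 0.0, 0.0]
ft_force: [-0.5, -0.4, -2.1]
gripper_width: 0.0102
```

Call:
apply_moves(plan="0 0 1 0 0 0;0 0 2 0 0 0;0 0 2 0 0 0")

```text
clock: 34.92
tool_pos: [0.4592, 0.3942, 0.1665]
eef_rot: [-0.566, 0.824, 0.0, 0.001]
ft_force: [-2.0, -1.7, 3.9]
gripper_width: 0.0109
```

Resting on the prong (about 6 N). Releasing and rising straight.

Call:
apply_moves(plan="0 0 -0.7 0 0 0;0 0 -0.7 0 0 0")

```text
clock: 35.17
tool_pos: [0.4591, 0.3942, 0.1665]
eef_rot: [-0.566, 0.824, 0.0, 0.0]
ft_force: [-2.6, -1.1, 4.9]
gripper_width: 0.0105
```

Call:
apply_moves(plan="0 0 0 0 0 0;0 0 0 0 0 0;0 0 0 0 0 0;0 0 0 0 0 0;0 0 0 0 0 0", hand=-1)

```text
clock: 35.8
tool_pos: [0.4591, 0.3941, 0.166]
eef_rot: [-0.566, 0.824, 0.0, 0.0]
ft_force: [0.2, -0.1, 0.2]
gripper_width: 0.0858
```

Call:
apply_moves(plan="0 0 -8 0 0 0;0 0 -25 0 0 0;0 0 -60 0 0 0;0 0 -100 0 0 0;0 0 -110 0 0 0;0 0 -110 0 0 0")

```text
clock: 36.55
tool_pos: [0.4591, 0.3941, 0.2766]
eef_rot: [-0.566, 0.824, 0.0, 0.001]
ft_force: [-0.6, -0.0, 0.3]
gripper_width: 0.0853
```

```bash
python3 go.py .28 .15 .28 249
```

```text
clock 36.55 at [0.4591 0.3941 0.2766] yaw -111.0 w 0.0853 F [-0.6 -0.   0.3] q6 -2.18
-> mm [292.1  79.6  -3.8] turn [-0.01  0.01 -0.  ]
```

Call:
apply_moves(plan="292 80 0 0 0 3;292 80 0 0 0 6;292 80 0 0 0 9;292 80 0 0 0 9;292 80 0 0 0 9;292 80 0 0 0 9;292 80 0 0 0 9;292 80 0 0 0 9;292 80 0 0 0 9;292 80 0 0 0 9;292 80 0 0 0 9;292 80 0 0 0 9;292 80 0 0 0 9;292 80 0 0 0 9;292 80 0 0 0 9;292 80 0 0 0 9")

```text
clock: 38.55
tool_pos: [0.2796, 0.1502, 0.276]
eef_rot: [-0.13, 0.991, 0.0, 0.0]
ft_force: [0.3, -0.1, -0.5]
gripper_width: 0.0853
```

Run:
```python
from h import *
import time
t=take("top","t12.npz"); s=take("side","s12.npz"); s2=take("side","s13.npz")
for k,v in cells(t,dict(blue=(.571,-.043),red=(.572,-.139),yellow=(.616,.064))).items(): print(k,[np.round(x,4) for x in v])
for d in(t,s,s2):
    C=cloud(d); h=cv2.cvtColor(d["color"],cv2.COLOR_BGR2HSV)
    o=near(C,(.47,.428),.03)&(h[...,0]>=5)&(h[...,0]<=20)&(h[...,1]>150)&(h[...,2]>70)&(C[...,2]>.14); print("arch",o.sum(),C[o].mean(0).round(4))
b=cv2.resize(s["color"][140:210,225:295],None,fx=6,fy=6,interpolation=cv2.INTER_CUBIC);a=cv2.resize(t["color"][190:260,160:220],None,fx=6,fy=6,interpolation=cv2.INTER_CUBIC); cv2.imwrite("pics/h12.png",np.hstack([a,b]))
a=t["depth"]*0; print(observe()["tool_pos"],observe()["ft_force"])
```

```text
blue [array([ 0.5728, -0.0405]), np.float64(8.753), np.float64(3.8445), np.int64(65), array([17.0012, 47.3273]), np.float64(0.0875)]
red [array([ 0.5716, -0.1374]), np.float64(-4.068), np.float64(-8.8113), np.int64(67), array([16.9229, 48.4105]), np.float64(0.0869)]
yellow [array([0.6134, 0.0661]), np.float64(-0.608), np.float64(-8.063), np.int64(54), array([13.6663, 49.4724]), np.float64(0.0878)]
arch 43 [0.4723 0.4306 0.1766]
arch 17 [0.4746 0.432  0.1742]
arch 17 [0.4745 0.4304 0.1752]
[0.27960238 0.15015249 0.27601559] [0.55748406 0.43360361 0.32928935]
```

View pics/h12.png

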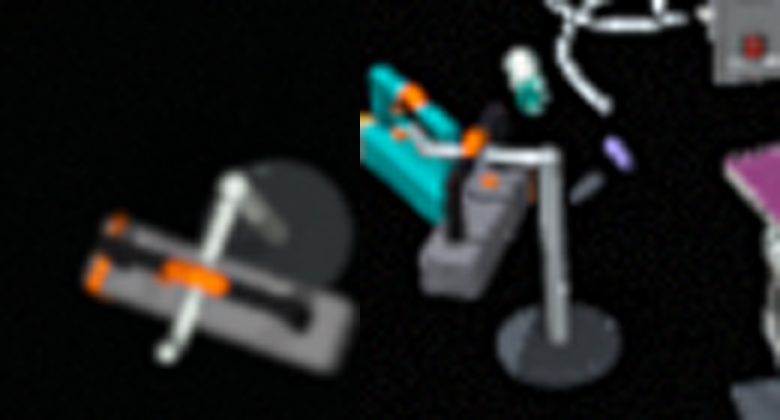

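The reader hangs level by its arch on the prong (left 195,275; right 475,140), at arch height ≈0.175, and is still between frames. The cells remain home. Handing in.

```bash
python3 -c "
from bench import close_job; print(close_job())"
```

```text
the job is handed in; nothing more can be done
None
```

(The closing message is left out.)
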